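# Dispense a chip carrier and slide it into the gluing nest

### The arm

A 6-joint arm with a two-finger parallel gripper is mounted at the origin on a cart in front of the work surface, level with it; the furniture and walls round the work are solid. World frame = base frame: x ahead of the robot, y to its left, z up, the work surface at z = 0. Lengths are in m, angles in degrees, forces in N, time in s.
With the tool pointing down it reaches from about 0.3 to 0.75 m from the base axis. Payload 8.5 kg.
Tool frame: the origin (TCP) lies on the centre line of the jaws, within the pads' length; the fingertips stand 19 mm ahead of it and the grasp point (between the pads) is the TCP (env.tcp_to_tips is the z of the fingertips in the tool frame, in m); z points along the fingers, y is the line along which they close (so a half turn about z gives the same grasp; the last joint's range is limited). The gripper opens to 85 mm and grips with 20 to 120 N. Pads are 22 mm wide; open, the fingers measure 114 mm over their backs; the gripper's body (76 mm by 85 mm) begins 54 mm behind the grasp point. The pads swing forward as they close: fully open they stand 13 mm farther back than shut.
Start: joints at [53.669, 21.807, 74.336, -0, 83.858, -12.336], TCP at [0.224, 0.502, 0.25] pointing down, gripper open.
Joint ranges: [-178.18, 178.18], [-50.72, 133.34], [12.68, 142.11], [-81.47, 261.47], [9.98, 163.14], [-165.26, 165.26]. Speed limits (degrees/s): [136.94, 136.94, 180, 180, 180, 180].

### API

Orientations are given as a 3x3 rotation matrix whose columns are the frame's x, y, z axes.
In Python, from rig import env gives the robot as it stands.
- The arm moves only by the tool servo_tool, never from a script. Its argument "steps" is a list of rows, each an object of numbers: "tx", "ty", "tz": the shift along the world's x, y, z in cm; "yaw": the turn about the world's z in degrees; "claw": the finger opening in cm, from 0 to 8.54. In form: [{"tx": .., "ty": .., "tz": .., "yaw": .., "claw": ..}, ...]. A call has 1 to 20 rows; each row shifts and turns the commanded pose from where the row before left it; what a row does not reach is not made up. A row lasts 1/10 s, in which the tool goes at most 50 mm and 8.59 degrees, less where a joint would pass 70% of its speed; a pose out of reach is approached as far as the arm can. A call with a gripper value outside its range is refused whole. The fingers move at their own pace and stop on an object; "newtons" is the grip in N (left out, the last holds). Time passes only in rows, so rows that do not move let the fingers close. It gives the time, the measured TCP pose, the force, the opening and the grip force at its end, in the units of the state.
- env.observe(): the state, without advancing time (a new reading comes with each control period).
- env.get_image(name): name is "scene" or "side" or "wrist"; returns (picture, depth): 420x560x3 uint8, red, green, blue; 420x560 float32, m along the optical axis (not along the pixel's ray), 0 where there is no reading.
- env.camera_model(name): a dict with "fovy" (degrees; the focal length in pixels is half the picture's height over the tangent of half this angle, whatever the lens; pixels are square), "cx", "cy" (the principal point, pixels), "dist_coeffs" ([k1, k2, p1, p2, k3] as OpenCV has them; the pictures are not rectified), "T" (4x4, takes a point from camera to world coordinates). Camera axes: x right, y down, z forward; pixel columns grow to the right and rows downward; lengths in m; the calibration is good to about 2 mm. A picture is of the moment at which its call begins: read the wrist's pose just before it. camera_model takes no time and is no camera call; for the wrist camera it gives the pose at the moment of the call.
- env.close_job(): hands the job in; it is judged then, once.
The state is a dict: "time_s": time; "q": joint angles; "qvel": joint speeds; "joint_efforts": joint torques, N m; "position": TCP position; "tool_rot": TCP orientation; "ft_force": force on the tool from outside, world axes, zero at the start; "wrist_torque": the same for the moment, N m; "grip_width": finger opening in m; "gripper_force": force on a finger pad.
Only numpy, scipy, OpenCV 4.12 (cv2) and the standard library are available. Lean on these libraries where they do the work, as an engineer would, in place of code of your own. Each camera call takes 0.05 s, during which the arm holds its last target. There are 200 camera calls.

### The job

Get one carrier disc ready for gluing: press the feeder's plunger fully down once and let it come back up, so that a single disc comes out on the apron and the next one drops into place. Then, with the fingertips, push that disc aside and along the apron until it is fully home in the round-ended nest (not the square-cornered one). Only push it, gently: do not grip or lift it, and leave everything else where it is.

Things in the scene. Friction and masses are not known exactly. Their poses are not given: they have to be found in the camera images.
- feeder: Disc feeder screwed to the counter. Origin on the counter below the magazine's axis; x = direction in which discs come out, z up. Flat aluminium apron, top 10 mm above the counter, x -22 to +158, y -100 to +100 mm, flush with the magazine's floor. Drive frame behind the magazine: x -123 to -45, y -21 to +19 mm, 88 mm above the counter (96 at the barrel); plunger on top at x = -104 mm, y = 0.
- chamber (a point): Centre of the magazine's floor, on its axis, at apron height: where the bottom disc lies. Magazine: clear tube, outer radius 21.5 mm, from 21 to 51 mm above the counter, on two low cheeks (feeder y 17 to 23 mm on either side, x -24 to +16 mm, 21 mm above the counter), between which the bottom disc leaves towards feeder +x.
- outlet (a point): Point on the apron, 47 mm ahead of the magazine's axis along feeder x, where a full plunger stroke leaves the centre of the disc (it may slide up to 10 mm farther).
- plunger (a joint): Travel of the spring plunger, m: 0 = up (rest), grows as it is pressed straight down, 0.025 = fully down at its stop. About 2 N to start, 4 to 5 N at the bottom; it springs back when let go. Rack and gear move the ejector blade under the magazine 2 mm for each mm: only a full stroke puts a disc out, and the next one drops when the blade is back.
- plunger_top (a point): Centre of the top of the plunger's black mushroom knob, 30 mm diameter; 138.5 mm above the counter at rest. Moves down with the plunger.
- nest_round: Aluminium block screwed to the apron, 40 x 66 mm, 6 mm high, with a ROUND-ended pocket (radius 17 mm). Origin: on the apron, under the centre of a disc that is fully home. A disc is pushed in along +x of this frame; the mouth lies 13 mm before the origin, flared from 34 to about 44 mm wide. A disc that is home stands 3 mm out of the mouth. On either side of the feeder's middle line.
- nest_square: The like block with a SQUARE-cornered pocket, for other carriers; same size and frame. Not used here.
- disc_1: The bottom disc of the stack, the one to be dispensed: plain aluminium carrier disc, 32 mm diameter, 8 mm thick, 20 g; origin at the centre of its underside, z up.
- disc_2: Disc number 2 from the bottom of the stack in the magazine: plain aluminium carrier disc, 32 mm diameter, 8 mm thick, 20 g; origin at the centre of its underside, z up.
- disc_3: Disc number 3 from the bottom of the stack in the magazine: plain aluminium carrier disc, 32 mm diameter, 8 mm thick, 20 g; origin at the centre of its underside, z up.
- disc_4: Disc number 4 from the bottom of the stack in the magazine: plain aluminium carrier disc, 32 mm diameter, 8 mm thick, 20 g; origin at the centre of its underside, z up.
- glue_syringe: glue syringe lying on the counter, about 114 mm long and 19 mm high; a loose bystander, leave it where it is.
- tweezers: steel tweezers lying on the counter, about 115 mm long, 8 mm high; a loose bystander, leave it where it is.
- vial_tall: glass vial with a screw cap, 17 mm diameter, 54 mm tall, standing on the counter; a loose bystander, leave it where it is.
- vial_short: glass vial with a screw cap, 15 mm diameter, 46 mm tall, standing on the counter; a loose bystander, leave it where it is.
- petri_dish: closed petri dish, 59 mm diameter, 14 mm high, on the counter; a loose bystander, leave it where it is.
- chip_box: flat gel box of chips, 57 x 52 x 12 mm, on the counter; a loose bystander, leave it where it is.

How it is judged (in metres and radians):
On the way, in this order (a step that is already met when the one before it is completed fails the run):
1. the plunger is pressed fully down and the bottom disc is ejected (value of joint plunger above 0.023 m and x of disc_1 in the frame of feeder above 0.036 m), for 0.05 s.
2. the plunger is back up, the ejected disc lies on the apron outside the magazine and the next disc has dropped to the magazine's floor (value of joint plunger below 0.003 m and x of disc_1 in the frame of feeder above 0.036 m and z of disc_2 in the frame of feeder below 0.0125 m), for 0.1 s.
At the end, for the whole second after the job is handed in: The ejected disc rests flat on the apron in the round-ended nest, its centre within 3 mm of the home point (4 mm inwards); the plunger is up (within 3 mm); the next disc lies on the magazine's floor and all three others are still in the magazine (x of disc_1 in the frame of nest_round between -0.003 and 0.004 m and y of disc_1 in the frame of nest_round between -0.003 and 0.003 m and z of disc_1 in the frame of nest_round between -0.002 and 0.002 m and angle between disc_1's own z axis and vertical below 0.1 rad and linear speed of disc_1 below 0.01 m/s and value of joint plunger below 0.003 m and z of disc_2 in the frame of feeder below 0.0125 m and horizontal distance between each of disc_2, disc_3, disc_4 and chamber below 0.005 m); the robot touches nothing.
It fails at once if the disc is lifted off the apron (more than 5 mm) (z of disc_1 in the frame of feeder above 0.015 m).
It fails at once if the disc is gripped or rammed (over 35 N between the fingers and the disc) (contact force between the fingers and disc_1 above 35 N).
It fails at once if the disc is tipped up (angle between disc_1's own z axis and vertical above 0.35 rad).
It fails at once if a second disc leaves the magazine (plunger pressed more than once) (horizontal distance between any of disc_2, disc_3, disc_4 and chamber above 0.008 m).
It fails at once if a bystander is moved by more than 15 mm (distance of any of glue_syringe, tweezers, vial_tall, vial_short, petri_dish, chip_box from where it was at the start of the episode above 0.015 m).
It also fails if it takes over 48 s, if anything falls off the work surface, if the arm or the gripper's body presses on something with over 40 N, if the wrist force passes 120 N, or if a joint passes its speed limit or range.

## Working session

There is one attempt and no reset: what is moved stays moved. The work goes in short steps, Python scripts to look and compute and a tool call to move; the robot and the scene stay as the last step left them, time stands still between calls to the robot, and variables do not carry over. Pictures are saved under pics/ and viewed, at most 10 in all, crops included, and the job is handed in when it is done.

Besides the shell and the picture viewer there is one more tool, called after ">>>" as name([rows], argument=value, ...), one row to a line, values as JSON. servo_tool: Moves the arm, as the interface text tells. Its arguments: {"type":"object","properties":{"steps":{"type":"array"},"newtons":{"type":"number"}},"required":["steps"]}

```bash
mkdir -p pics
cat > h.py <<'E'
import numpy as np, cv2
from rig import env
def K(m):
    f=210/np.tan(np.radians(m["fovy"])/2); return np.array([[f,0,m["cx"]],[0,f,m["cy"]],[0,0,1]])
def ray(m,uv):
    p=cv2.undistortPoints(np.array(uv,float).reshape(-1,1,2),K(m),np.array(m["dist_coeffs"],float)).reshape(-1,2)
    d=np.c_[p,np.ones(len(p))]@np.array(m["T"])[:3,:3].T
    return np.array(m["T"])[:3,3],d
def onplane(m,uv,z):
    o,d=ray(m,uv); return o+d*((z-o[2])/d[:,2])[:,None]
def proj(m,P):
    Ti=np.linalg.inv(m["T"]); return cv2.projectPoints(np.array(P,float).reshape(-1,1,3),cv2.Rodrigues(Ti[:3,:3])[0],Ti[:3,3],K(m),np.array(m["dist_coeffs"],float))[0].reshape(-1,2)
def shot(n,fn):
    m=env.camera_model(n); im,d=env.get_image(n); cv2.imwrite(f"pics/{fn}.png",im[...,::-1]); np.save(f"pics/{fn}.npy",d); return m,im,d
E
python3 - <<'E'
from h import *
import pickle
M={}
for n in("scene","side","wrist"):
    M[n],im,d=shot(n,n+"0"); print(n,np.round(M[n]["T"],3).tolist(),M[n]["fovy"],M[n]["dist_coeffs"])
pickle.dump(M,open("pics/m0.pkl","wb"))
a,b=cv2.imread("pics/scene0.png"),cv2.imread("pics/side0.png")
print(env.observe()["time_s"],env.observe()["tool_rot"])
E
```

```text
scene [[0.685, -0.353, 0.637, 0.028], [-0.728, -0.316, 0.608, -0.574], [-0.013, -0.88, -0.474, 0.538], [0.0, 0.0, 0.0, 1.0]] 47.10683831112752 [-0.02383086  0.          0.          0.          0.        ]
side [[-0.842, -0.327, 0.429, 0.168], [-0.54, 0.511, -0.669, 0.642], [-0.001, -0.795, -0.607, 0.732], [0.0, 0.0, 0.0, 1.0]] 44.52950066225587 [-0.1506307  0.         0.         0.         0.       ]
wrist [[0.408, 0.871, 0.273, 0.153], [0.913, -0.389, -0.123, 0.533], [-0.0, 0.3, -0.954, 0.374], [0.0, 0.0, 0.0, 1.0]] 59.73335433692631 [-0.03711642  0.          0.          0.          0.        ]
0.15 [[-9.13568739e-01  4.06683921e-01 -5.89866014e-04]
 [ 4.06684305e-01  9.13568349e-01 -8.64756067e-04]
 [ 1.87200533e-04 -1.02990336e-03 -9.99999452e-01]]
```

View pics/scene0.png

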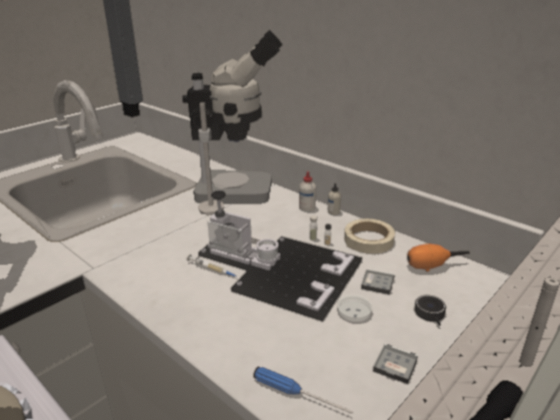

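View pics/side0.png

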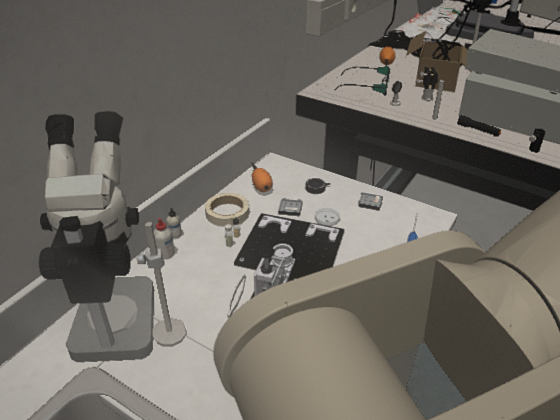

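Scene: black apron around (205–360, 235–315), feeder at (230, 235), magazine at (266, 250) and nests near (338, 265) and (318, 297). Side: apron at (235–345, 215–275) and feeder at (275, 265).

Run:
```python
from h import *
import pickle
M=pickle.load(open("pics/m0.pkl","rb"))
a,b=cv2.imread("pics/scene0.png"),cv2.imread("pics/side0.png")
c1=cv2.resize(a[185:320,180:380],(800,540),interpolation=cv2.INTER_CUBIC)
cv2.imwrite("pics/c1.png",c1)
c2=cv2.resize(b[195:325,215:365],(690,598),interpolation=cv2.INTER_CUBIC)
cv2.imwrite("pics/c2.png",c2)
for n,im,roi in(("scene",a,(225,320,195,370)),("side",b,(205,300,230,350))):
    g=cv2.cvtColor(im,cv2.COLOR_BGR2GRAY); k=np.zeros_like(g); r=roi
    k[r[0]:r[1],r[2]:r[3]]=(g[r[0]:r[1],r[2]:r[3]]<70)*255
    k=cv2.morphologyEx(k,cv2.MORPH_CLOSE,np.ones((9,9)))
    c=max(cv2.findContours(k,0,1)[0],key=cv2.contourArea)[:,0]
    P=onplane(M[n],c,0.010)[:,:2]
    R=cv2.minAreaRect(P.astype(np.float32)); print(n,R,len(c)); print(np.round(cv2.boxPoints(R),4).tolist())
```

```text
scene ((0.5741854906082153, -0.041090190410614014), (0.20073148608207703, 0.2967407703399658), 15.286295890808105) 461
[[0.4383000135421753, 0.07559999823570251], [0.5164999961853027, -0.21070000529289246], [0.710099995136261, -0.15780000388622284], [0.6319000124931335, 0.12849999964237213]]
side ((0.5949136018753052, -0.09035152196884155), (0.19760510325431824, 0.2334524393081665), 15.130353927612305) 362
[[0.4690999984741211, -0.0035000001080334187], [0.5299999713897705, -0.2287999987602234], [0.72079998254776, -0.17720000445842743], [0.6597999930381775, 0.04809999838471413]]
```

View pics/c1.png

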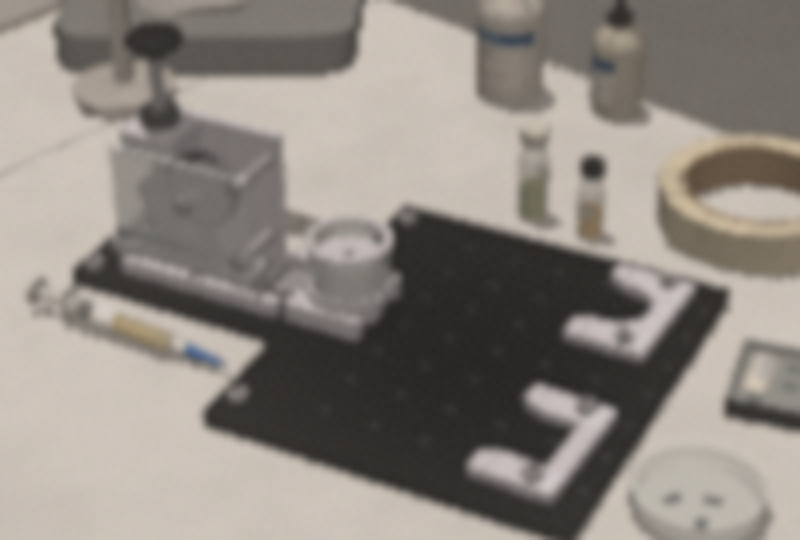

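View pics/c2.png

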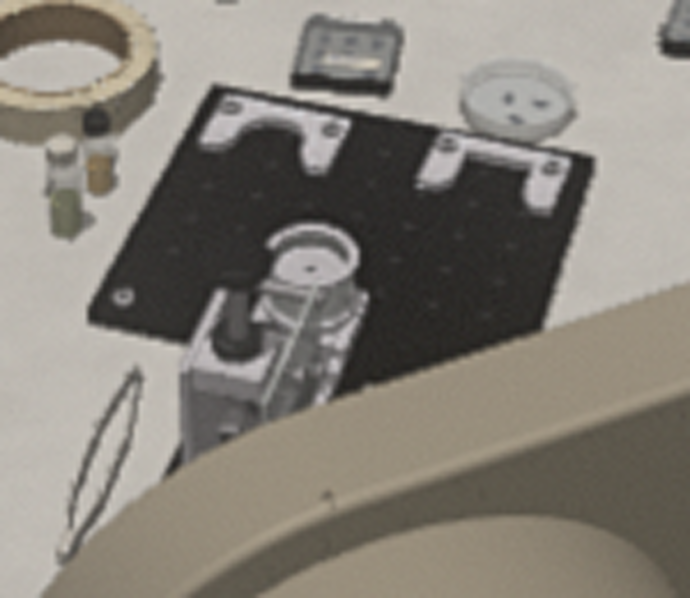

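Crop views: the round-ended nest is the one nearer the vials (scene crop (630,310); side crop (270,130), feeder +y side). The square one is at scene crop (545,440) and side crop (495,165). The plunger knob is at scene crop (153,40). I'll compute rough poses from the corners.

Run:
```python
from h import *
import pickle
M=pickle.load(open("pics/m0.pkl","rb"))
s=lambda L:[(180+u/4-.4,185+v/4-.4) for u,v in L]
t=lambda L:[(215+u/4.6-.4,195+v/4.6-.4) for u,v in L]
def fit(F,W):
    F,W=np.array(F,float),np.array(W)[:,:2]; A=F-F.mean(0);B=W-W.mean(0)
    th=np.arctan2((A[:,0]*B[:,1]-A[:,1]*B[:,0]).sum(),(A*B).sum()); R=np.array([[np.cos(th),-np.sin(th)],[np.sin(th),np.cos(th)]])
    o=W.mean(0)-R@F.mean(0); return np.degrees(th),o,R,np.abs(B-A@R.T).max()
# apron corners feeder frame, top edge
Ws=onplane(M["scene"],s([(727,290),(578,530),(405,208),(207,410)]),.010)
Wt=onplane(M["side"],t([(215,87),(594,158),(91,316)]),.010)
print(np.round(Ws,4).tolist(),np.round(Wt,4).tolist())
a=fit([(.158,.1),(.158,-.1),(-.022,.1),(-.022,-.1)],Ws);b=fit([(.158,.1),(.158,-.1),(-.022,.1)],Wt);print(a,b)
kn=onplane(M["scene"],s([(154,33)]),.1385)
o=(a[1]+b[1])/2; R=a[2]
print("knob",kn, R.T@(kn[0,:2]-o))
# nest round top points z=.016
print("roundS",((onplane(M["scene"],s([(612,268),(565,325),(693,287),(640,357)]),.016)[:,:2]-a[1])@R).round(4).tolist())
print("roundT",((onplane(M["side"],t([(218,95),(350,122),(200,138),(330,168)]),.016)[:,:2]-b[1])@b[2]).round(4).tolist())
```

```text
[[0.7127, -0.154, 0.01], [0.5248, -0.2089, 0.01], [0.6641, 0.0153, 0.01], [0.4767, -0.0363, 0.01]] [[0.712, -0.1492, 0.01], [0.5232, -0.2012, 0.01], [0.6634, 0.0241, 0.01]]
(np.float64(-74.17747759185032), array([ 0.57605613, -0.03054711]), array([[ 0.27265846,  0.96211089],
       [-0.96211089,  0.27265846]]), np.float64(0.0028711738825238364)) (np.float64(-74.16933200092755), array([ 0.5740499 , -0.02357143]), array([[ 0.27279524,  0.96207212],
       [-0.96207212,  0.27279524]]), np.float64(0.0022358102746397324))
knob [[0.54690652 0.06736109 0.1385    ]] [-0.09851723 -0.00133554]
roundS [[0.1016, 0.0827], [0.0996, 0.0272], [0.1429, 0.0843], [0.1403, 0.0187]]
roundT [[0.145, 0.0924], [0.1428, 0.023], [0.1092, 0.0901], [0.105, 0.0226]]
```

Run:
```python
from h import *
import pickle
M=pickle.load(open("pics/m0.pkl","rb"))
o=np.array([.575,-.027]);th=np.radians(-74.2);R=np.array([[np.cos(th),-np.sin(th)],[np.sin(th),np.cos(th)]])
def pt(n,uv):
    d=np.load(f"pics/{n}0.npy")[uv[1],uv[0]]; p=cv2.undistortPoints(np.array([[uv]],float),K(M[n]),np.array(M[n]["dist_coeffs"],float))[0,0]
    w=(M[n]["T"]@np.r_[p*d,d,1])[:3]; return w.round(3), ((w[:2]-o)@R).round(3)
for n,L in (("side",[(170,332),(153,228),(165,290),(85,260),(85,190),(229,240),(226,212),(110,300),(237,227)]),("scene",[(313,231),(327,238),(205,150),(230,125),(217,196),(195,262)])):
    for uv in L: print(n,uv,*pt(n,uv))
print(env.tcp_to_tips,o+R@[-.104,0])
```

```text
side (170, 332) [0.652 0.238 0.012] [-0.234  0.146]
side (153, 228) [0.861 0.053 0.038] [0.    0.297]
side (165, 290) [0.74  0.155 0.   ] [-0.131  0.209]
side (85, 260) [0.695 0.333 0.238] [-0.314  0.213]
side (85, 190) [0.737 0.275 0.312] [-0.247  0.238]
side (229, 240) [ 0.711 -0.022  0.019] [0.032 0.132]
side (226, 212) [ 0.795 -0.121 -0.001] [0.15  0.186]
side (110, 300) [0.782 0.257 0.035] [-0.216  0.277]
side (237, 227) [ 0.717 -0.061  0.027] [0.071 0.128]
scene (313, 231) [ 0.709 -0.035  0.024] [0.044 0.127]
scene (327, 238) [ 0.716 -0.066  0.016] [0.076 0.125]
scene (205, 150) [0.651 0.23  0.153] [-0.227  0.143]
scene (230, 125) [0.74  0.243 0.186] [-0.215  0.232]
scene (217, 196) [0.54  0.062 0.136] [-0.096 -0.01 ]
scene (195, 262) [0.484 0.077 0.009] [-0.125 -0.059]
0.019 [0.54668285 0.07307067]
```

>>> servo_tool([
  {"tz":3,"yaw":-8,"claw":0},
  {"tx":2,"ty":-3,"tz":3,"yaw":-8},
  {"tx":3,"ty":-3,"yaw":-8},
  {"tx":3,"ty":-3,"yaw":-8},
  {"tx":3,"ty":-3,"yaw":-8},
  {"tx":3,"ty":-3,"yaw":-8},
  {"tx":3,"ty":-3},
  {"tx":3,"ty":-3},
])

```text
invalid input at $.steps[0]: expected keys tx, ty, tz, yaw, claw
```

>>> servo_tool([
  {"tx":1.3,"ty":-1.8,"tz":0,"yaw":-5,"claw":0},
  {"tx":2.8,"ty":-3.7,"tz":0,"yaw":-5,"claw":0},
  {"tx":2.8,"ty":-3.7,"tz":0,"yaw":-5,"claw":0},
  {"tx":2.8,"ty":-3.7,"tz":0,"yaw":-5,"claw":0},
  {"tx":2.8,"ty":-3.7,"tz":0,"yaw":-5,"claw":0},
  {"tx":2.8,"ty":-3.7,"tz":0,"yaw":-5,"claw":0},
  {"tx":2.8,"ty":-3.7,"tz":0,"yaw":-5,"claw":0},
  {"tx":2.8,"ty":-3.7,"tz":0,"yaw":-5,"claw":0},
  {"tx":2.8,"ty":-3.7,"tz":0,"yaw":-5,"claw":0},
  {"tx":2.8,"ty":-3.7,"tz":0,"yaw":-5,"claw":0},
  {"tx":2.8,"ty":-3.7,"tz":-1,"yaw":0,"claw":0},
  {"tx":2.0,"ty":-2.8,"tz":-2,"yaw":0,"claw":0},
  {"tx":1.0,"ty":-1.3,"tz":-2,"yaw":0,"claw":0},
  {"tx":0,"ty":0,"tz":0,"yaw":0,"claw":0},
])

```text
time_s: 1.55
position: [0.5466, 0.0717, 0.1974]
tool_rot: [[-0.273, 0.962, -0.005], [0.962, 0.273, 0.0], [0.002, -0.005, -1.0]]
ft_force: [0.2, 1.4, 0.5]
grip_width: -0.0
gripper_force: 0.0
```

Run:
```python
from h import *
import pickle
m,im,d=shot("wrist","w1"); pickle.dump(m,open("pics/w1.pkl","wb"))
m2,a,_=shot("scene","s1")
a=cv2.resize(a[150:280,170:290],(480,520))[...,::-1]
cv2.imwrite("pics/v1.png",a)
o=np.array([.575,-.027]);th=np.radians(-74.2);R=np.array([[np.cos(th),-np.sin(th)],[np.sin(th),np.cos(th)]])
W=lambda x,y,z:np.r_[o+R@[x,y],z]
print(proj(m,[W(-.104,0,.1385),W(0,0,.051),W(.158,.1,.01),W(.158,-.1,.01),W(.115,.055,.01)]).round(0).tolist(), env.observe()["position"])
```

```text
[[281.0, 245.0], [280.0, 319.0], [371.0, 422.0], [190.0, 421.0], [332.0, 391.0]] [0.5464197  0.07366392 0.2003148 ]
```

View pics/w1.png

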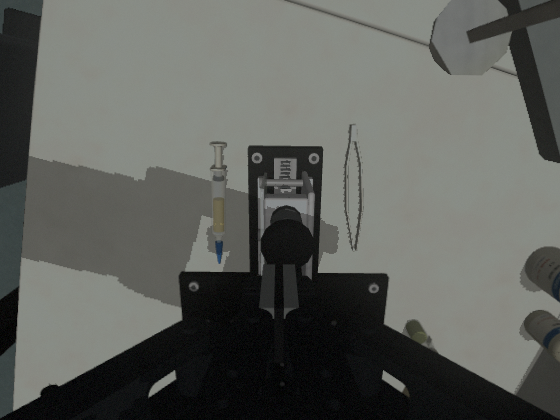

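Wrist view: the knob centre is at (288,243), 7 px right of the prediction (281,245), so it lies about 3.5 mm towards feeder +y. I'll correct for that and press.

>>> servo_tool([
  {"tx":0.3,"ty":0.1,"tz":-2,"yaw":0,"claw":0},
  {"tx":0,"ty":0,"tz":-1.7,"yaw":0,"claw":0},
  {"tx":0,"ty":0,"tz":-0.3,"yaw":0,"claw":0},
  {"tx":0,"ty":0,"tz":-0.3,"yaw":0,"claw":0},
  {"tx":0,"ty":0,"tz":-0.4,"yaw":0,"claw":0},
  {"tx":0,"ty":0,"tz":-0.4,"yaw":0,"claw":0},
  {"tx":0,"ty":0,"tz":-0.4,"yaw":0,"claw":0},
  {"tx":0,"ty":0,"tz":-0.4,"yaw":0,"claw":0},
  {"tx":0,"ty":0,"tz":-0.4,"yaw":0,"claw":0},
  {"tx":0,"ty":0,"tz":-0.3,"yaw":0,"claw":0},
  {"tx":0,"ty":0,"tz":0,"yaw":0,"claw":0},
  {"tx":0,"ty":0,"tz":0,"yaw":0,"claw":0},
])

```text
time_s: 2.85
position: [0.5497, 0.0743, 0.1343]
tool_rot: [[-0.276, 0.961, -0.0], [0.961, 0.276, -0.0], [-0.0, -0.0, -1.0]]
ft_force: [1.0, 2.0, 2.7]
grip_width: -0.0002
gripper_force: 1.6
```

>>> servo_tool([
  {"tx":0,"ty":0,"tz":-0.2,"yaw":0,"claw":0},
  {"tx":0,"ty":0,"tz":-0.1,"yaw":0,"claw":0},
  {"tx":0,"ty":0,"tz":0,"yaw":0,"claw":0},
])

```text
time_s: 3.15
position: [0.5498, 0.0743, 0.1322]
tool_rot: [[-0.276, 0.961, 0.001], [0.961, 0.276, -0.0], [-0.001, 0.001, -1.0]]
ft_force: [-1.2, 1.5, 11.5]
grip_width: 0.0002
gripper_force: 5.5
```

>>> servo_tool([
  {"tx":0,"ty":0,"tz":0,"yaw":0,"claw":0},
  {"tx":0,"ty":0,"tz":0.6,"yaw":0,"claw":0},
  {"tx":0,"ty":0,"tz":0.8,"yaw":0,"claw":0},
  {"tx":0,"ty":0,"tz":0.8,"yaw":0,"claw":0},
  {"tx":0,"ty":0,"tz":1,"yaw":0,"claw":0},
  {"tx":0,"ty":0,"tz":3,"yaw":0,"claw":0},
  {"tx":0,"ty":0,"tz":4,"yaw":0,"claw":1},
  {"tx":0,"ty":-3,"tz":3,"yaw":0,"claw":1},
  {"tx":-1,"ty":-4,"tz":0,"yaw":0,"claw":1},
  {"tx":-1,"ty":-4,"tz":0,"yaw":0,"claw":1},
  {"tx":-0.4,"ty":-2.5,"tz":0,"yaw":0,"claw":1},
  {"tx":0,"ty":0,"tz":0,"yaw":0,"claw":1},
  {"tx":0,"ty":0,"tz":0,"yaw":0,"claw":1},
])

```text
time_s: 4.45
position: [0.5256, -0.0606, 0.2636]
tool_rot: [[-0.275, 0.962, 0.0], [0.962, 0.275, 0.0], [0.0, 0.0, -1.0]]
ft_force: [0.2, 0.1, -0.1]
grip_width: 0.0104
gripper_force: 0.0
```

Run:
```python
from h import *
import pickle
s=env.observe();m,im,d=shot("wrist","w2"); pickle.dump(m,open("pics/w2.pkl","wb"));print(s["time_s"],s["position"],s["grip_width"])
m2,a,_=shot("scene","s2")
```

```text
4.45 [ 0.52555122 -0.06059304  0.26364214] 0.010405718669985516
```

View pics/w2.png

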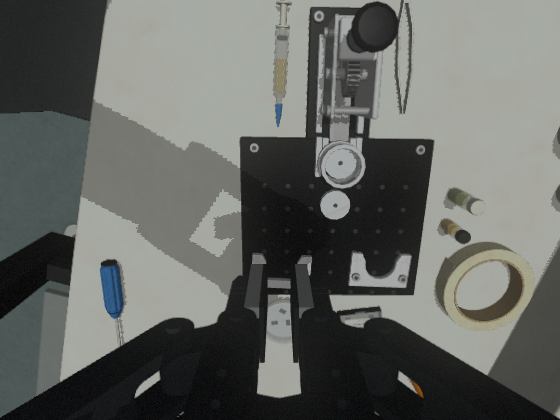

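Wrist view: disc out at (335,205), magazine at (341,163) and round nest at (380,270), with apron corners (241,137), (434,140) and (413,294). Next I'll measure these precisely.

```bash
cat > meas.py <<'E'
from h import *
import pickle
m=pickle.load(open("pics/w2.pkl","rb")); im=cv2.imread("pics/w2.png"); g=cv2.cvtColor(im,cv2.COLOR_BGR2GRAY)
def blob(x0,x1,y0,y1,t):
    k=np.zeros_like(g);k[y0:y1,x0:x1]=(g[y0:y1,x0:x1]>t)*255
    return max(cv2.findContours(k,0,cv2.CHAIN_APPROX_NONE)[0],key=cv2.contourArea)[:,0]
k=np.zeros_like(g); k[130:300,236:440]=(g[130:300,236:440]<75)*255
c=blob(315,356,187,224,100); P=onplane(m,c,.018)[:,:2].astype(np.float32); dc,r=cv2.minEnclosingCircle(P); print("disc",dc,r,len(c))
c=blob(345,412,242,292,90); P=onplane(m,c,.016)[:,:2].astype(np.float32); R=cv2.minAreaRect(P); print("nest",R,cv2.boxPoints(R).round(4).tolist())
# apron edges: left edge col per row, right edge, top
def edge(pts):
    Q=onplane(m,pts,.010)[:,:2].astype(np.float32); l=cv2.fitLine(Q,cv2.DIST_HUBER,0,.001,.001).ravel(); return np.degrees(np.arctan2(l[1],l[0])),l[2:]
le=[(236+np.argmax(g[y,236:260]<75)-.5,y) for y in range(155,240)]; re=[(440-np.argmax(g[y,400:441][::-1]<75)+.5,y) for y in range(160,235)]
te=[(x,125+np.argmax(g[125:160,x]<75)-.5) for x in list(range(262,300))+list(range(375,405))]
for n,e in(("L",le),("R",re),("T",te)): print(n,edge(e))
# round pocket end: dark inside nest fit
for i,n in enumerate(["disc"]): pass
E
python3 meas.py
```

```text
disc (0.5906919836997986, -0.07297927141189575) 0.015833640471100807 81
nest ((0.6634390950202942, -0.13202384114265442), (0.06683990359306335, 0.041497647762298584), 13.306943893432617) [[0.6261000037193298, -0.11949999630451202], [0.635699987411499, -0.1598999947309494], [0.7006999850273132, -0.1445000022649765], [0.6912000179290771, -0.10409999638795853]]
L (np.float32(-75.296974), array([ 0.4929039 , -0.09409223], dtype=float32))
R (np.float32(-74.78618), array([ 0.6847259 , -0.03992958], dtype=float32))
T (np.float32(15.383717), array([ 0.5726406 , -0.00675266], dtype=float32))
```

>>> servo_tool([
  {"tx":0.5,"ty":-0.5,"tz":-1,"yaw":8,"claw":1},
  {"tx":0.8,"ty":-0.9,"tz":-1,"yaw":8,"claw":1},
  {"tx":0.8,"ty":-0.9,"tz":-1,"yaw":8,"claw":1},
  {"tx":0,"ty":0,"tz":-1,"yaw":8,"claw":1},
  {"tx":0,"ty":0,"tz":-1,"yaw":8,"claw":1},
  {"tx":0,"ty":0,"tz":-1,"yaw":8,"claw":1},
  {"tx":0,"ty":0,"tz":-1,"yaw":8,"claw":1},
  {"tx":0,"ty":0,"tz":-1,"yaw":8,"claw":1},
  {"tx":0,"ty":0,"tz":-1,"yaw":8,"claw":1},
  {"tx":0,"ty":0,"tz":-1,"yaw":8,"claw":1},
  {"tx":0,"ty":0,"tz":-2,"yaw":7.3,"claw":1},
  {"tx":0,"ty":0,"tz":-3,"yaw":0,"claw":1},
  {"tx":0,"ty":0,"tz":-3,"yaw":0,"claw":1},
  {"tx":0,"ty":0,"tz":0,"yaw":0,"claw":1},
])

```text
time_s: 5.95
position: [0.5452, -0.0819, 0.0803]
tool_rot: [[-0.973, -0.232, -0.007], [-0.232, 0.973, 0.003], [0.006, 0.004, -1.0]]
ft_force: [-0.3, 0.4, 0.2]
grip_width: 0.0102
gripper_force: 0.0
```

Run:
```python
from h import *
import pickle
s=env.observe();m,im,d=shot("wrist","w3"); pickle.dump(m,open("pics/w3.pkl","wb"));print(s["time_s"],s["position"],s["grip_width"],np.round(s["tool_rot"],3)[:,0])
```

```text
5.95 [ 0.54517413 -0.08186126  0.08027927] 0.010153671863077763 [-0.973 -0.232  0.006]
```

View pics/w3.png

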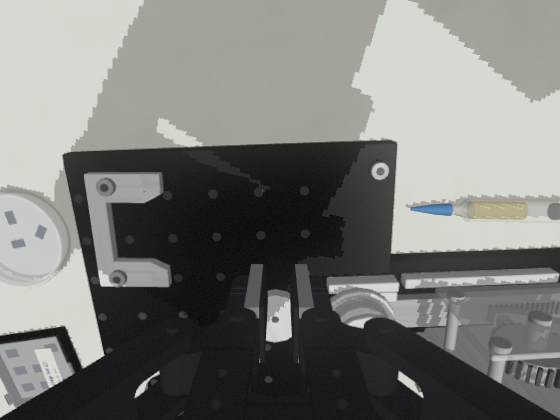

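Wrist view: the disc at (279,315) lies centred between the fingers (gap centre about 280), ahead of them. Descending.

>>> servo_tool([
  {"tx":0,"ty":0,"tz":-2.5,"yaw":0,"claw":1},
  {"tx":0,"ty":0,"tz":-1.5,"yaw":0,"claw":1},
  {"tx":0,"ty":0,"tz":-0.7,"yaw":0,"claw":1},
  {"tx":0,"ty":0,"tz":-0.3,"yaw":0,"claw":1},
  {"tx":0,"ty":0,"tz":0,"yaw":0,"claw":1},
  {"tx":0,"ty":0,"tz":0,"yaw":0,"claw":1},
])

```text
time_s: 6.6
position: [0.5472, -0.0836, 0.0343]
tool_rot: [[-0.973, -0.23, 0.002], [-0.23, 0.973, -0.001], [-0.001, -0.001, -1.0]]
ft_force: [-0.1, -0.0, -0.0]
grip_width: 0.0097
gripper_force: 0.0
```

>>> servo_tool([
  {"tx":0,"ty":0,"tz":-0.2,"yaw":0,"claw":1},
  {"tx":0.49,"ty":0.115,"tz":0,"yaw":0,"claw":1},
  {"tx":0.49,"ty":0.115,"tz":0,"yaw":0,"claw":1},
  {"tx":0.49,"ty":0.115,"tz":0,"yaw":0,"claw":1},
  {"tx":0.39,"ty":0.09,"tz":0,"yaw":0,"claw":1},
  {"tx":0.39,"ty":0.09,"tz":0,"yaw":0,"claw":1},
  {"tx":0.39,"ty":0.09,"tz":0,"yaw":0,"claw":1},
  {"tx":0.49,"ty":0.115,"tz":0,"yaw":0,"claw":1},
  {"tx":0.49,"ty":0.115,"tz":0,"yaw":0,"claw":1},
  {"tx":0.49,"ty":0.115,"tz":0,"yaw":0,"claw":1},
  {"tx":0.49,"ty":0.115,"tz":0,"yaw":0,"claw":1},
  {"tx":0.49,"ty":0.115,"tz":0,"yaw":0,"claw":1},
  {"tx":0.49,"ty":0.115,"tz":0,"yaw":0,"claw":1},
  {"tx":0.49,"ty":0.115,"tz":0,"yaw":0,"claw":1},
  {"tx":0.49,"ty":0.115,"tz":0,"yaw":0,"claw":1},
  {"tx":0.39,"ty":0.09,"tz":0,"yaw":0,"claw":1},
  {"tx":0.29,"ty":0.07,"tz":0,"yaw":0,"claw":1},
  {"tx":0.2,"ty":0.05,"tz":0,"yaw":0,"claw":1},
  {"tx":0,"ty":0,"tz":0,"yaw":0,"claw":1},
])

```text
time_s: 8.5
position: [0.6212, -0.066, 0.0313]
tool_rot: [[-0.973, -0.23, 0.0], [-0.23, 0.973, -0.0], [-0.0, -0.0, -1.0]]
ft_force: [0.6, -0.2, 0.4]
grip_width: 0.0098
gripper_force: 0.0
```

>>> servo_tool([
  {"tx":-1,"ty":-0.23,"tz":0,"yaw":0,"claw":1},
  {"tx":-1,"ty":-0.23,"tz":1,"yaw":0,"claw":1},
  {"tx":0,"ty":0,"tz":3,"yaw":-6,"claw":1},
  {"tx":0,"ty":0,"tz":4,"yaw":-8.4,"claw":1},
  {"tx":0,"ty":0,"tz":4,"yaw":-8.4,"claw":1},
  {"tx":0.3,"ty":0.5,"tz":0,"yaw":-8.4,"claw":1},
  {"tx":0.4,"ty":0.6,"tz":0,"yaw":-8.4,"claw":1},
  {"tx":0.4,"ty":0.6,"tz":0,"yaw":-8.4,"claw":1},
  {"tx":0.4,"ty":0.6,"tz":0,"yaw":-8.4,"claw":1},
  {"tx":0.4,"ty":0.6,"tz":0,"yaw":-8.4,"claw":1},
  {"tx":0.4,"ty":0.6,"tz":0,"yaw":-8.4,"claw":1},
  {"tx":0.4,"ty":0.6,"tz":0,"yaw":-8.4,"claw":1},
  {"tx":0.8,"ty":1.3,"tz":0,"yaw":-8.4,"claw":1},
  {"tx":0,"ty":0,"tz":0,"yaw":0,"claw":1},
  {"tx":0,"ty":0,"tz":0,"yaw":0,"claw":1},
])

```text
time_s: 10.0
position: [0.6357, -0.0169, 0.1518]
tool_rot: [[-0.234, 0.972, 0.0], [0.972, 0.234, -0.0], [-0.0, 0.0, -1.0]]
ft_force: [-0.9, -0.9, 0.1]
grip_width: 0.0098
gripper_force: 0.0
```

Run:
```python
from h import *
import pickle
s=env.observe();m,im,d=shot("wrist","w4"); pickle.dump(m,open("pics/w4.pkl","wb"));print(s["time_s"],s["position"],s["grip_width"],np.round(s["tool_rot"],3)[:,0])
print(proj(m,[(.6464,-.06,.018),(.6618,-.1252,.018)]))
```

```text
10.0 [ 0.63566167 -0.01690593  0.15175474] 0.00984680824842623 [-0.234  0.972 -0.   ]
[[279.31267781 263.18968133]
 [278.9968064  336.8442795 ]]
```

View pics/w4.png

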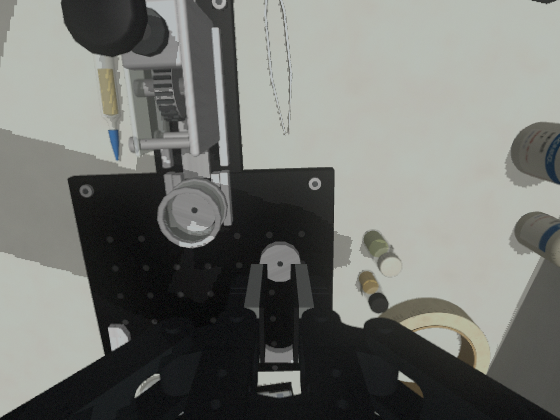

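Disc at (280,263), exactly as predicted, and in line with the pocket at (279,345). Descending, then pushing it in.

>>> servo_tool([
  {"tx":0,"ty":0,"tz":-4,"yaw":0,"claw":1},
  {"tx":0,"ty":0,"tz":-4,"yaw":0,"claw":1},
  {"tx":0,"ty":0,"tz":-2.5,"yaw":0,"claw":1},
  {"tx":0,"ty":0,"tz":-1,"yaw":0,"claw":1},
  {"tx":0,"ty":0,"tz":-0.5,"yaw":0,"claw":1},
  {"tx":0,"ty":0,"tz":0,"yaw":0,"claw":1},
  {"tx":0,"ty":0,"tz":0,"yaw":0,"claw":1},
  {"tx":0.115,"ty":-0.49,"tz":0,"yaw":0,"claw":1},
  {"tx":0.115,"ty":-0.49,"tz":0,"yaw":0,"claw":1},
  {"tx":0.115,"ty":-0.49,"tz":0,"yaw":0,"claw":1},
  {"tx":0.09,"ty":-0.39,"tz":0,"yaw":0,"claw":1},
  {"tx":0.09,"ty":-0.39,"tz":0,"yaw":0,"claw":1},
  {"tx":0.115,"ty":-0.49,"tz":0,"yaw":0,"claw":1},
  {"tx":0.115,"ty":-0.49,"tz":0,"yaw":0,"claw":1},
  {"tx":0.115,"ty":-0.49,"tz":0,"yaw":0,"claw":1},
  {"tx":0.115,"ty":-0.49,"tz":0,"yaw":0,"claw":1},
  {"tx":0.115,"ty":-0.49,"tz":0,"yaw":0,"claw":1},
  {"tx":0,"ty":0,"tz":0,"yaw":0,"claw":1},
])

```text
time_s: 11.85
position: [0.6472, -0.0645, 0.0313]
tool_rot: [[-0.229, 0.973, 0.0], [0.973, 0.229, -0.0], [-0.0, 0.0, -1.0]]
ft_force: [-0.4, -0.1, -0.6]
grip_width: 0.01
gripper_force: 0.0
```

>>> servo_tool([
  {"tx":0.09,"ty":-0.39,"tz":0,"yaw":0,"claw":1},
  {"tx":0.09,"ty":-0.39,"tz":0,"yaw":0,"claw":1},
  {"tx":0.09,"ty":-0.39,"tz":0,"yaw":0,"claw":1},
  {"tx":0.09,"ty":-0.39,"tz":0,"yaw":0,"claw":1},
  {"tx":0.09,"ty":-0.39,"tz":0,"yaw":0,"claw":1},
  {"tx":0.09,"ty":-0.39,"tz":0,"yaw":0,"claw":1},
  {"tx":0.07,"ty":-0.29,"tz":0,"yaw":0,"claw":1},
  {"tx":0.07,"ty":-0.29,"tz":0,"yaw":0,"claw":1},
  {"tx":0.05,"ty":-0.2,"tz":0,"yaw":0,"claw":1},
  {"tx":0,"ty":0,"tz":0,"yaw":0,"claw":1},
])

```text
time_s: 12.85
position: [0.6544, -0.0951, 0.0313]
tool_rot: [[-0.23, 0.973, 0.0], [0.973, 0.23, -0.0], [-0.0, 0.0, -1.0]]
ft_force: [0.6, 0.8, 0.1]
grip_width: 0.0098
gripper_force: 0.0
```

Nominally 4–5 mm remain. I'll go on in small steps until I feel contact.

>>> servo_tool([
  {"tx":0.05,"ty":-0.2,"tz":0,"yaw":0,"claw":1},
  {"tx":0.02,"ty":-0.1,"tz":0,"yaw":0,"claw":1},
  {"tx":0,"ty":0,"tz":0,"yaw":0,"claw":1},
])

```text
time_s: 13.15
position: [0.6551, -0.098, 0.0313]
tool_rot: [[-0.23, 0.973, 0.0], [0.973, 0.23, -0.0], [-0.0, 0.0, -1.0]]
ft_force: [0.5, -0.6, -0.0]
grip_width: 0.0101
gripper_force: 0.0
```

>>> servo_tool([
  {"tx":0.02,"ty":-0.1,"tz":0,"yaw":0,"claw":1},
  {"tx":0,"ty":0,"tz":0,"yaw":0,"claw":1},
])

```text
time_s: 13.35
position: [0.6553, -0.099, 0.0313]
tool_rot: [[-0.23, 0.973, 0.0], [0.973, 0.23, -0.0], [-0.0, 0.0, -1.0]]
ft_force: [0.4, -0.8, -0.1]
grip_width: 0.01
gripper_force: 0.0
```

>>> servo_tool([
  {"tx":0.02,"ty":-0.1,"tz":0,"yaw":0,"claw":1},
  {"tx":0,"ty":0,"tz":0,"yaw":0,"claw":1},
])

```text
time_s: 13.55
position: [0.6555, -0.1, 0.0313]
tool_rot: [[-0.23, 0.973, 0.0], [0.973, 0.23, -0.0], [-0.0, 0.0, -1.0]]
ft_force: [0.1, -0.3, -0.1]
grip_width: 0.0099
gripper_force: 0.0
```

Run:
```python
from h import *
m,a,_=shot("scene","s5"); m2,b,_=shot("side","t5")
c1=cv2.resize(a[235:300,310:370],(480,520),interpolation=cv2.INTER_CUBIC)[...,::-1]
c2=cv2.resize(b[205:265,245:300],(300,327),interpolation=cv2.INTER_CUBIC)[...,::-1]
v=np.zeros((520,790,3),np.uint8);v[:,:480]=c1;v[:327,490:]=c2;cv2.imwrite("pics/v5.png",v); print(env.observe()["ft_force"])
```

```text
[ 0.21300328 -0.9296366   0.10541993]
```

View pics/v5.png

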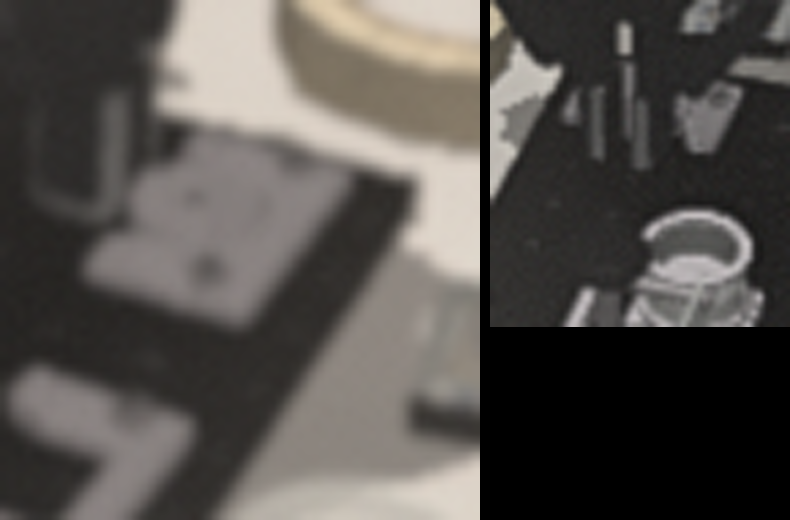

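The disc (about (210,205)) sits in the round pocket and there's no stop force yet. Continuing in half-millimetre steps.

>>> servo_tool([
  {"tx":0.01,"ty":-0.05,"tz":0,"yaw":0,"claw":1},
  {"tx":0,"ty":0,"tz":0,"yaw":0,"claw":1},
])

```text
time_s: 13.85
position: [0.6556, -0.1004, 0.0313]
tool_rot: [[-0.23, 0.973, -0.0], [0.973, 0.23, -0.0], [-0.0, -0.0, -1.0]]
ft_force: [-0.1, -0.7, -0.2]
grip_width: 0.01
gripper_force: 0.0
```

>>> servo_tool([
  {"tx":0.01,"ty":-0.05,"tz":0,"yaw":0,"claw":1},
  {"tx":0,"ty":0,"tz":0,"yaw":0,"claw":1},
])

```text
time_s: 14.05
position: [0.6557, -0.1008, 0.0313]
tool_rot: [[-0.23, 0.973, 0.0], [0.973, 0.23, 0.0], [0.0, 0.0, -1.0]]
ft_force: [-0.5, 0.8, 0.1]
grip_width: 0.01
gripper_force: 0.3
```

>>> servo_tool([
  {"tx":0.01,"ty":-0.05,"tz":0,"yaw":0,"claw":1},
  {"tx":0,"ty":0,"tz":0,"yaw":0,"claw":1},
])

```text
time_s: 14.25
position: [0.6557, -0.1011, 0.0313]
tool_rot: [[-0.23, 0.973, -0.0], [0.973, 0.23, 0.0], [0.001, -0.0, -1.0]]
ft_force: [-0.1, 2.5, 0.3]
grip_width: 0.0099
gripper_force: 1.0
```

Contact with the pocket's end is felt (2.5 N). Backing off, then raising to check.

>>> servo_tool([
  {"tx":-0.05,"ty":0.2,"tz":0,"yaw":0,"claw":1},
  {"tx":-0.23,"ty":0.97,"tz":0,"yaw":0,"claw":1},
  {"tx":-0.46,"ty":1.95,"tz":1,"yaw":0,"claw":1},
  {"tx":0,"ty":1,"tz":4,"yaw":0,"claw":1},
  {"tx":-2,"ty":0,"tz":5,"yaw":0,"claw":1},
  {"tx":-4,"ty":0,"tz":5,"yaw":0,"claw":1},
  {"tx":-4,"ty":0,"tz":5,"yaw":0,"claw":1},
  {"tx":-1,"ty":0,"tz":3,"yaw":0,"claw":1},
  {"tx":0,"ty":0,"tz":0,"yaw":0,"claw":1},
  {"tx":0,"ty":0,"tz":0,"yaw":0,"claw":1},
])

```text
time_s: 15.25
position: [0.557, -0.0591, 0.2366]
tool_rot: [[-0.231, 0.973, 0.001], [0.973, 0.231, -0.0], [-0.001, 0.001, -1.0]]
ft_force: [0.2, -0.0, -0.8]
grip_width: 0.0098
gripper_force: 0.0
```

Run:
```python
from h import *
s=env.observe();m,im,d=shot("wrist","w6");print(s["time_s"],s["position"],s["ft_force"])
h=proj(m,[(.6618,-.1252,.018)])[0];print(h)
x,y=h.astype(int);c=im[max(y-150,0):y+90,max(x-190,0):x+110]
cv2.imwrite("pics/v6.png",cv2.resize(c,None,fx=2.4,fy=2.4,interpolation=cv2.INTER_CUBIC)[...,::-1])
print(x-190,y-150)
```

```text
15.25 [ 0.55695465 -0.05910168  0.23660857] [ 0.1765795  -0.0174333  -0.80787574]
[362.49178953 266.54858393]
172 116
```

View pics/v6.png

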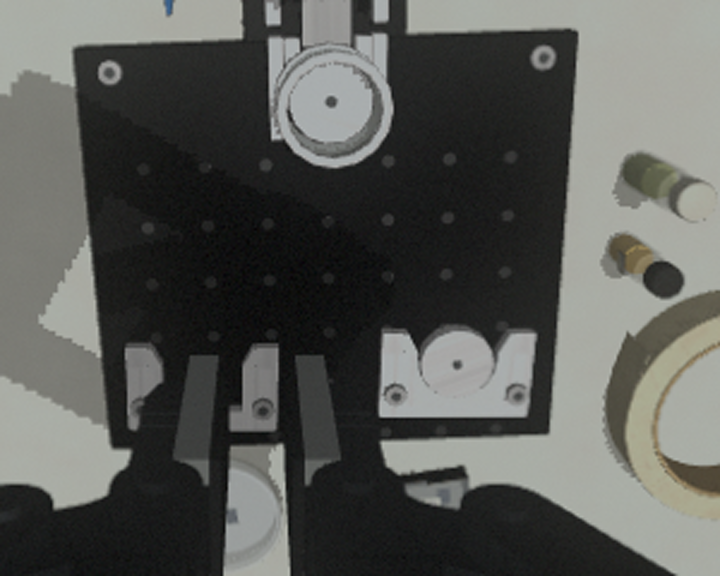

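The disc's centre is at crop (457,365), i.e. pixel (362.4,268), against home (362.5,266.5). It's seated with its edge slightly out of the mouth, and the other discs are still in the magazine.

```bash
python3 -c "
from rig import env
print(env.close_job())"
```

```text
the job is handed in; nothing more can be done
None
```

I pressed the plunger fully down once and let it up, pushed the disc home into the round-ended nest, and handed the job in at about 15 s; the last image shows the disc about 1 mm past the home point and the stack still in the magazine, but the hand-in returned no verdict.

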